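# Trim the lathe speed control to its set-hand

## Robot

A 7-joint arm with a two-finger parallel gripper is mounted at the origin on the work surface. World frame = base frame: x ahead of the robot, y to its left, z up, the work surface at z = 0. Lengths are in m, angles in degrees, forces in N, time in s.
With the tool pointing down it reaches from about 0.4 to 0.9 m from the base axis. Payload 5.5 kg.
Tool frame: the origin (TCP) lies between the finger pads; the fingertips stand 11 mm ahead of it and the grasp point (between the pads) lies 8 mm behind it; z points along the fingers, y is the line along which they close (so a half turn about z gives the same grasp; the last joint's range is limited). The gripper opens to 92 mm and grips with 3 to 60 N. Pads are 19 mm wide; open, the fingers measure 130 mm over their backs; the gripper's body (75 mm by 190 mm) begins 47 mm behind the grasp point.
Start: joints at [87.101, 28.699, -24.465, 88.831, 12.651, 65.22, -12.049], TCP at [0.201, -0.618, 0.198] pointing down, gripper open.
Joint ranges: [-164.97, 164.97], [-17.58, 116.51], [-87.97, 89.64], [11.32, 138.91], [-80.73, 260.73], [10.89, 115.49], [-147.41, 147.41]. Speed limits (degrees/s): [147.25, 147.25, 180, 180, 180, 180, 180].

## Interface

Orientations are given as a 3x3 rotation matrix whose columns are the frame's x, y, z axes.
In Python, from bench import env gives the robot as it stands.
- The arm moves only by the tool move_arm, never from a script. Its argument "increments" is one flat list of numbers, 7 for each row, row after row: the closure, from -1 (fully open) to 1 (shut), so that 0 is half open, then the shift along the tool's x, y, z scaled (see below), then the turn, a rotation vector about the tool's x, y, z scaled (see below). In form: [grip, dx, dy, dz, ax, ay, az, grip, dx, dy, dz, ax, ay, az, ...]. A call has exactly 10 rows; each row is the pose to reach, as a shift and turn from the pose commanded when the call began, along the tool's axes at that moment; what a row does not reach only later rows make up. The controller multiplies each number of a shift by 0.6 m and each number of a turn by 120 degrees. A row lasts 1/10 s, in which the tool goes at most 50 mm and 8.59 degrees, less where a joint would pass 70% of its speed; a pose out of reach is approached as far as the arm can. A call with a number of a shift or a turn outside -1 to 1 is refused whole. A call with a gripper value outside its range is refused whole. The fingers move at their own pace and stop on an object; the grip force is fixed at half the most. Time passes only in rows, so rows that repeat a pose let the fingers close, or fill a call up. It gives the time, the measured TCP pose, the force, the opening and the grip force at its end, in the units of the state.
- env.sense(): the state, without advancing time (a new reading comes with each control period).
- env.camera(name): name is "scene" or "top" or "wrist"; returns (picture, depth): 384x512x3 uint8, red, green, blue; 384x512 float32, m along the optical axis (not along the pixel's ray), 0 where there is no reading.
- env.camera_info(name): a dict with "camera_matrix" (3x3 intrinsics, pixels), "rvec" (rotation vector, rad) and "tvec" (3), from world to camera coordinates, as OpenCV has them; the wrist camera has in their place "mount" (4x4, takes a point from camera to tool coordinates, whose origin is the TCP and whose axes are the flange's). Camera axes: x right, y down, z forward; pixel columns grow to the right and rows downward; lengths in m; the calibration is good to about 2 mm. A picture is of the moment at which its call begins: read the wrist's pose just before it. camera_info takes no time and is no camera call.
- env.close_job(): hands the job in; it is judged then, once.
The state is a dict: "time": time; "joint_pos": joint angles; "joint_velocities": joint speeds; "joint_efforts": joint torques, N m; "tcp_pos": TCP position; "ee_rot": TCP orientation; "wrist_force": force on the tool from outside, world axes, zero at the start; "moment": the same for the moment, N m; "finger_gap": opening from 0.0 (shut) to 1.0 (fully open); "grip_force": force on a finger pad.
Only numpy, scipy, OpenCV 4.12 (cv2) and the standard library are available. Lean on these libraries where they do the work, as an engineer would, in place of code of your own. Each camera call takes 0.05 s, during which the arm holds its last target. There are 200 camera calls.

## Task

Take the white plastic tuning tool out of its wooden stand, feel its blade into the slot of the big brass trimmer screw on the open speed-control unit until it is fully home, and with it turn the screw clockwise until the meter's needle stands at the steel set-hand. Press and turn gently, never bearing on the unit with more than 20 N. Then put the tool back upright, fully home in its stand, and leave the other things on the bench where they lie.

Things in the scene. Friction and masses are not known exactly. Their poses are not given: they have to be found in the camera images.
- tool: white plastic tuning tool, 111 mm long, 30 g, standing blade down in the stand. Origin: middle of the blade's lower edge; z runs up the tool, x along the blade's width, y through its thickness. Going up: blade 9 mm (x) by 2 mm (y), 10 mm long; round shank 9 mm across to 45 mm; flange 24 mm across at 45 to 49 mm; flat-sided handle 18 mm (x) by 14 mm (y), 49 to 111 mm
- tool_tip (a point): middle of the tool blade's lower edge (the tool's origin), axes as the tool's. The tool can be gripped across either pair of handle flats; the blade is the same after half a turn about z
- stand_hole (a point): centre of the mouth of the stand's hole, level with its top. Stand: fixed wood block 70 x 70 x 60 mm high, round upright hole 12.5 mm across, 52 mm deep, 3 mm chamfer. The tool may stand in it at any yaw; it is home when its flange rests on the block's top, the blade's edge then 45 mm below this point
- unit: fixed speed-control unit, cover off: grey tray 150 (x) x 230 (y) x 30 mm with a green board, nothing higher than 55 mm. Origin: centre of its underside. On its +y half a round meter 92 mm across (centre x 12, y 55 mm), on its -y half the brass trimmer (x 0, y -58 mm). The small steel screw between them, 12 mm across, is not the trimmer
- trimmer (a point): centre of the trimmer's top face at rest, 46 mm above the bench, fixed to the unit, axes as the unit's. Brass head 24 x 22 mm; slot 11.2 mm long, 3.4 mm wide, 6.5 mm deep, closed at its ends, 0.4 mm chamfer at the mouth. The slot's angle is not measured: at the start its length lies within 0.8 rad either way of the unit's x axis
- slot_floor (a point): centre of the slot's floor at rest, 6.5 mm below trimmer, fixed to the unit. The head is sprung: it yields downwards by up to 3 mm, beginning at about 2 N, hard at the bottom at about 7 N. A blade standing on the head goes down 3 mm at most, one that is home is at least 5.5 mm below the top face at rest. It turns against about 0.035 N m and stays where left
- needle (a joint): needle of the meter, a thin black bar, in rad, growing clockwise seen from above, 0 at the start, stops at -0.3 and 2.0; it turns one to one with the trimmer screw, in the same sense. At 0 it points 1.0 rad anticlockwise (from above) of the unit's x axis
- set_hand (a joint): the set-hand, a short broad steel pointer on the meter's rim, same zero and sense as the needle: the value that the needle must reach, between 0.4 and 0.75 rad; it does not move
- needle_tip (a point): tip of the needle, 38 mm from the meter's centre; x points outwards along the needle
- set_hand_tip (a point): inner tip of the set-hand, 38 mm from the meter's centre; x points outwards
- chisel: bystander: wood-handled steel chisel, 260 mm long; origin at its underside
- offcut: bystander: small wood block 50 x 30 x 22 mm lying near the stand; origin at its underside
- cap_knob: bystander: small black round knob, 22 mm across, 13 mm high, standing near the stand; origin at its underside
- screw_jar: bystander: glass jar with steel cap, 60 mm across, 75 mm high; origin at its underside
- wedge_block: bystander: wood strip 160 x 45 x 20 mm; origin at its underside
- plane: bystander: wooden hand plane, 220 x 60 mm, 90 mm high; origin at its underside
Mind the look-alikes: they are no part of the job. Several things have the shape of the tool; the one meant has the colours described above.

How it is judged:
By the outcome, as a careful person would: the job done as asked, in the order asked, and still so for the second after the job is handed in, with the robot touching nothing.
It also fails if it takes over 72 s, if anything falls off the work surface, if the arm or the gripper's body presses on something with over 40 N, if the wrist force passes 120 N, or if a joint passes its speed limit or range.

## Working session

There is one attempt and no reset: what is moved stays moved. The work goes in short steps, Python scripts to look and compute and a tool call to move; the robot and the scene stay as the last step left them, time stands still between calls to the robot, and variables do not carry over. Pictures are saved under pics/ and viewed, at most 10 in all, crops included, and the job is handed in when it is done.

Besides the shell and the picture viewer there is one more tool, called after ">>>" in YAML: its name, and indented under it one key for each argument. move_arm: Moves the arm, as the interface text tells. Shifts and turns lie within -1 to 1; 1 stands for 0.6 m of shift or 120 degrees of turn. Its arguments: {"type":"object","properties":{"increments":{"type":"array","items":{"type":"number"}}},"required":["increments"]}

```bash
ls; mkdir -p pics
cat > h.py <<'E'
import numpy as np,cv2
from bench import env
def cam(name):
    s=env.sense(); im,d=env.camera(name); i=env.camera_info(name)
    K=np.array(i["camera_matrix"])
    if name=="wrist":
        T=np.eye(4);T[:3,:3]=np.array(s["ee_rot"]).reshape(3,3);T[:3,3]=s["tcp_pos"]
        M=T@np.array(i["mount"])
    else:
        R=cv2.Rodrigues(np.array(i["rvec"],float))[0];t=np.array(i["tvec"],float).ravel()
        M=np.eye(4);M[:3,:3]=R.T;M[:3,3]=-R.T@t
    return im,d,K,M
def ray(K,M,u,v):
    return M[:3,3],M[:3,:3]@np.array([(u-K[0,2])/K[0,0],(v-K[1,2])/K[1,1],1])
def plane(K,M,u,v,z):
    c,r=ray(K,M,u,v);return c+r*(z-c[2])/r[2]
def pt(K,M,d,u,v):
    c,r=ray(K,M,u,v);return c+r*d[int(round(v)),int(round(u))]
def proj(K,M,p):
    q=M[:3,:3].T@(np.array(p)-M[:3,3]);q=K@q;return q[:2]/q[2]
def save(n,im): cv2.imwrite("pics/"+n,cv2.cvtColor(im,cv2.COLOR_RGB2BGR))
E
python3 - <<'E'
from h import *
ims=[]
for n in("top","scene"):
    im,d,K,M=cam(n);np.savez("/tmp/"+n,im=im,d=d,K=K,M=M);ims.append(im);print(n,K.tolist(),M.round(3).tolist())
save("a.png",cv2.resize(ims[0],(800,600)));save("b.png",cv2.resize(ims[1],(800,600)))
print(env.sense())
E
```

```text
pics
top [[369.27233979599526, 0.0, 251.72454003591997], [0.0, 369.27233979599526, 187.29917382598424], [0.0, 0.0, 1.0]] [[0.02, -0.975, 0.22, 0.382], [-1.0, -0.019, 0.004, 0.001], [-0.0, -0.22, -0.975, 1.121], [0.0, 0.0, 0.0, 1.0]]
scene [[451.4596381220247, 0.0, 252.7689727412158], [0.0, 451.4596381220247, 186.64967778947954], [0.0, 0.0, 1.0]] [[0.173, 0.679, -0.713, 1.544], [0.985, -0.118, 0.127, -0.134], [0.002, -0.725, -0.689, 0.968], [0.0, 0.0, 0.0, 1.0]]
{'time': 0.1, 'joint_pos': array([ 87.09984281,  28.74866289, -24.45346424,  88.88429005,
        12.6516475 ,  65.2197106 , -12.04962688]), 'joint_velocities': array([ 0.05506155,  0.01357897, -0.02224632, -0.21908699,  0.01598858,
       -0.00163178,  0.0778763 ]), 'joint_efforts': array([-1.03643088e-02, -5.67872036e+01, -5.83828434e+00, -2.79913098e+01,
       -6.90503418e-02,  2.41903681e-02,  5.58459442e-05]), 'tcp_pos': array([ 0.20039482, -0.61763391,  0.19698703]), 'ee_rot': array([[ 9.51152451e-01,  3.08721191e-01, -4.90467621e-04],
       [ 3.08721577e-01, -9.51150997e-01,  1.66392846e-03],
       [ 4.71812069e-05, -1.73406757e-03, -9.99998495e-01]]), 'wrist_force': array([-0.01015809, -0.03906756,  0.3622529 ]), 'moment': array([-0.05562851,  0.00220289,  0.00854018]), 'grip_force': 0.0, 'finger_gap': 1.0018543116279741}
```

View pics/a.png

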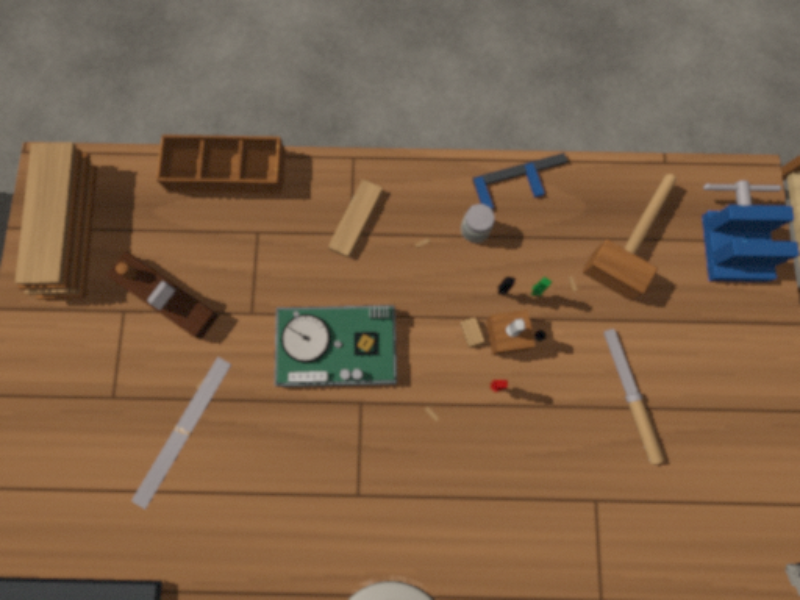

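View pics/b.png

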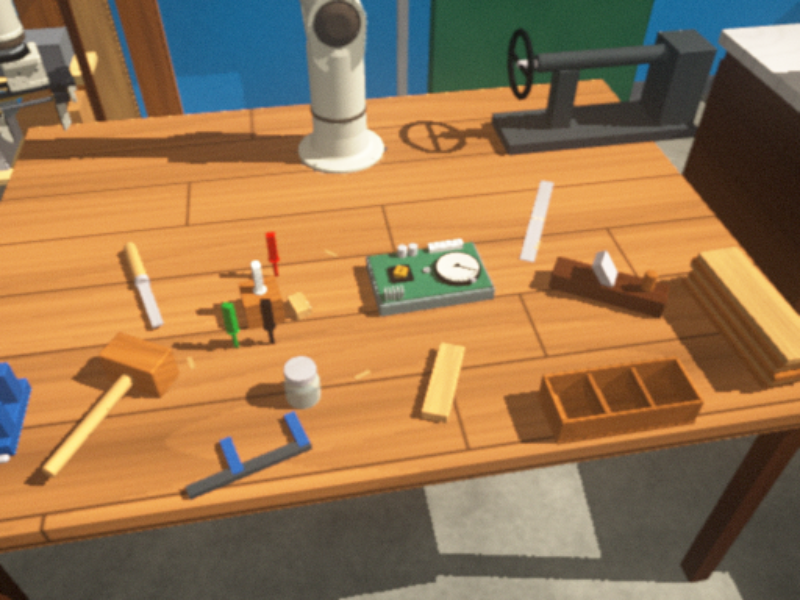

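The top picture shows the unit at (336,346), with its meter at (306,338) and the trimmer at (366,343). The tool-shaped things are white (517,326) in the stand, black (507,286), green (541,288) and red (499,385). The white one in the wooden stand fits the description. Next I'll measure it and confirm in a crop.

Run:
```python
from h import *
out=[]
for n,box in (("top",(300,190,370,260)),("scene",(130,140,200,230))):
    f=np.load("/tmp/%s.npz"%n);im,d,K,M=f["im"],f["d"],f["K"],f["M"]
    hsv=cv2.cvtColor(im,cv2.COLOR_RGB2HSV)
    x0,y0,x1,y1=box
    m=((hsv[...,1]<60)&(hsv[...,2]>120)).astype(np.uint8);mm=np.zeros_like(m);mm[y0:y1,x0:x1]=m[y0:y1,x0:x1]
    vs,us=np.nonzero(mm);P=np.array([pt(K,M,d,u,v) for u,v in zip(us,vs)])
    print(n,len(us),us.mean(),vs.mean());
    for p in P[P[:,2].argsort()[::-1]][:8]:print(p.round(4))
    print("min/max",P.min(0).round(3),P.max(0).round(3))
    out.append(cv2.resize(im[y0:y1,x0:x1],(390,500),interpolation=cv2.INTER_CUBIC))
    # stand top: pts z .05-.07 near tool
    Q=np.array([pt(K,M,d,u,v) for v in range(y0,y1) for u in range(x0,x1)])
    s=Q[(abs(Q[:,2]-.06)<.004)];print("stand",s[:,:2].min(0),s[:,:2].max(0),np.median(s,0),len(s))
    # brass, green unit
    g=cv2.inRange(hsv,(60,60,30),(95,255,255))
    k=[c for c in cv2.findContours(g,0,2)[0] if cv2.contourArea(c)>1500]
    for c in k:
        pp=np.array([plane(K,M,u,v,.03)[:2] for u,v in c[:,0]],np.float32)
        print("green",cv2.minAreaRect(pp),cv2.boundingRect(c))
        x,y,w,h=cv2.boundingRect(c)
        b=cv2.inRange(hsv,(15,150,120),(32,255,255));z=np.zeros_like(b);z[y:y+h,x:x+w]=b[y:y+h,x:x+w]
        vs,us=np.nonzero(z);print("brass",len(us),us.mean(),vs.mean(),plane(K,M,us.mean(),vs.mean(),.046))
        print("brass depth",np.median([pt(K,M,d,u,v) for u,v in zip(us,vs)],0))
save("c.png",np.hstack(out))
print(np.array(env.camera_info("wrist")["mount"]).round(4).tolist(),env.camera_info("wrist")["camera_matrix"])
```

```text
top 79 329.5189873417722 208.79746835443038
[3.8200e-01 6.0000e-04 1.1208e+00]
[ 0.5523 -0.2139  0.1311]
[ 0.5579 -0.2089  0.1296]
[ 0.5498 -0.2142  0.1295]
[ 0.5554 -0.2118  0.1286]
[ 0.5527 -0.2118  0.1282]
[ 0.5529 -0.2173  0.128 ]
[ 0.5557 -0.2201  0.1279]
min/max [ 0.382 -0.238  0.058] [5.760e-01 1.000e-03 1.121e+00]
stand [ 0.44580338 -0.25455502] [ 0.59435446 -0.17718383] [ 0.55047604 -0.21119     0.06105676] 479
green ((0.5265279412269592, 0.11416926980018616), (0.13771314918994904, 0.21846085786819458), 2.138334035873413) (178, 197, 74, 48)
brass 55 233.56363636363636 219.03636363636363 [0.52846586 0.05667466 0.046     ]
brass depth [0.52853676 0.05567372 0.04677866]
scene 128 167.9609375 183.46875
[ 0.5599 -0.2162  0.1274]
[ 0.5636 -0.2191  0.1274]
[ 0.5578 -0.2219  0.1265]
[ 0.5636 -0.211   0.1261]
[ 0.5605 -0.2221  0.1251]
[ 0.5479 -0.219   0.125 ]
[ 0.5517 -0.2219  0.1249]
[ 0.5574 -0.2137  0.1249]
min/max [ 0.404 -0.225 -0.003] [ 0.753 -0.141  0.127]
stand [ 0.45005652 -0.28034396] [ 0.64961574 -0.17759353] [ 0.56243585 -0.21993048  0.05930714] 373
green ((-0.45051705837249756, 0.7127976417541504), (0.7934101819992065, 0.64073646068573), 80.23998260498047) (274, 0, 145, 59)
brass 159 353.1069182389937 55.62893081761006 [-0.13520104  0.59763488  0.046     ]
brass depth [-0.2257831   0.63489561 -0.00115025]
[[-0.0002, -0.9619, -0.2735, 0.0733], [1.0, -0.0003, 0.0003, -0.0009], [-0.0004, -0.2735, 0.9619, -0.1875], [0.0, 0.0, 0.0, 1.0]] [[278.38382862   0.         252.41169763]
 [  0.         278.38382862 189.97885594]
 [  0.           0.           1.        ]]
```

View pics/c.png

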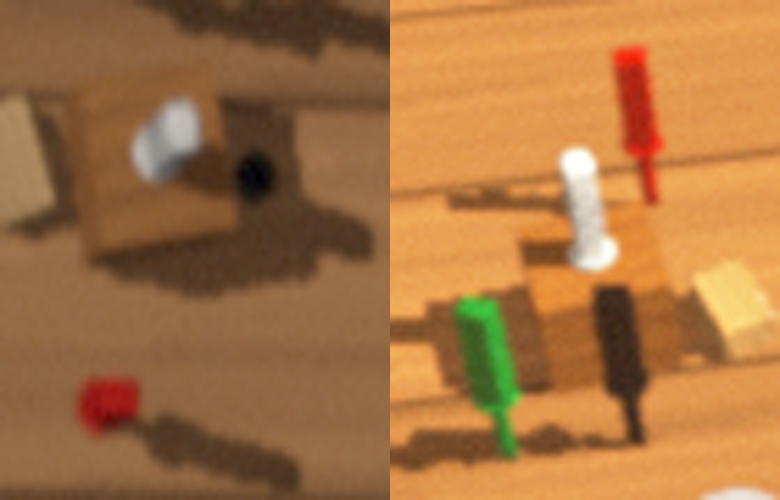

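The white tool in the stand is confirmed: its top is at z≈0.127, which fits 15+111 mm, at about (0.556,-0.216). The trimmer is at about (0.528,0.056). I'll move the wrist camera over the stand.

>>> move_arm:
  increments: [0,0.03,-0.02,-0.05,0,0,0,0,0.1,-0.055,-0.05,0,0,0,0,0.18,-0.1,-0.05,0,0,0,0,0.26,-0.145,-0.05,0,0,0,0,0.34,-0.19,-0.05,0,0,0,0,0.42,-0.235,-0.05,0,0,0,0,0.5,-0.28,-0.05,0,0,0,0,0.58,-0.325,-0.05,0,0,0,0,0.66,-0.365,-0.05,0,0,0,0,0.74,-0.41,-0.05,0,0,0]

```text
time: 1.1
tcp_pos: [0.521, -0.2741, 0.2277]
ee_rot: [[0.951, 0.308, -0.0], [0.308, -0.951, -0.0], [-0.0, -0.0, -1.0]]
wrist_force: [0.5, -0.4, -0.6]
finger_gap: 0.501
grip_force: 0.0
```

>>> move_arm:
  increments: [-0.4,0.025,-0.014,0,0,0,0,-0.4,0.04,-0.023,0,0,0,0,-0.4,0.05,-0.028,0,0,0,0,-0.4,0.06,-0.034,0,0,0,0,-0.4,0.06,-0.034,0,0,0,0,-0.4,0.06,-0.034,0,0,0,0,-0.4,0.06,-0.034,0,0,0,0,-0.4,0.06,-0.034,0,0,0,0,-0.4,0.06,-0.034,0,0,0,0,-0.4,0.06,-0.034,0,0,0,0]

```text
time: 2.1
tcp_pos: [0.548, -0.2453, 0.228]
ee_rot: [[0.951, 0.308, 0.0], [0.308, -0.951, -0.0], [0.0, 0.0, -1.0]]
wrist_force: [0.2, 0.0, 0.3]
finger_gap: 0.701
grip_force: 0.0
```

Run:
```python
from h import *
im,d,K,M=cam("wrist");np.savez("/tmp/w1",im=im,d=d,K=K,M=M)
s=env.sense();print(s["tcp_pos"],s["joint_pos"].round(1),s["time"],s["finger_gap"])
print(proj(K,M,(.556,-.216,.126)))
save("w1.png",cv2.resize(im,(800,600),interpolation=cv2.INTER_CUBIC))
```

```text
[ 0.548054   -0.24526974  0.22797415] [ 48.3  23.8 -35.2  94.2  14.7  66.7 -62.5] 2.15 0.7009835915158198
[229.08433425 166.58869568]
```

View pics/w1.png

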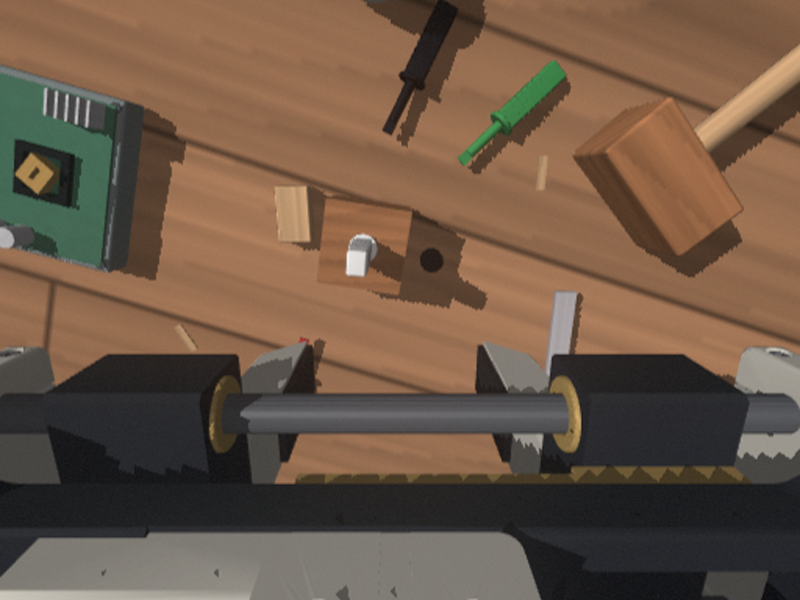

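The wrist view (800-wide pixels) shows the white tool upright in the stand at (358,258), its bright end face at about (357,268), the offcut at (292,214), the knob at (432,260), and the brass head with a dark slot at (37,173).

```bash
cat >> h.py <<'E'
def rectw(K,M,mask,z):
    c=max(cv2.findContours(mask,0,2)[0],key=cv2.contourArea)
    pp=np.array([plane(K,M,u,v,z)[:2] for u,v in c[:,0]],np.float32)
    return cv2.minAreaRect(pp),cv2.boundingRect(c)
E
python3 - <<'E'
from h import *
f=np.load("/tmp/w1.npz");im,d,K,M=f["im"],f["d"],f["K"],f["M"]
hsv=cv2.cvtColor(im,cv2.COLOR_RGB2HSV)
print(hsv[158:182:2,216:246:2,2])
m=((hsv[...,1]<50)&(hsv[...,2]>100)).astype(np.uint8)*255;z=np.zeros_like(m);z[140:185,205:255]=m[140:185,205:255]
print("white",rectw(K,M,z,.126))
for t in(200,215,225,235):
    zz=((z>0)&(hsv[...,2]>t)).astype(np.uint8)
    if zz.sum()>5:print(t,zz.sum(),rectw(K,M,zz,.126))
vs,us=np.nonzero(z);Z=np.array([pt(K,M,d,u,v) for u,v in zip(us,vs)]);Z=Z[abs(Z[:,2]-.126)<.0025];print("depth top",len(Z),Z.mean(0),Z.min(0),Z.max(0))
S=np.array([pt(K,M,d,u,v) for v in range(115,200) for u in range(195,270)]);S=S[abs(S[:,2]-.06)<.0025].astype(np.float32);print("stand",len(S),np.median(S,0),cv2.minAreaRect(S[:,:2].copy()))
# trimmer
x=im[96:126,8:44];save("t1.png",cv2.resize(x,None,fx=16,fy=16,interpolation=cv2.INTER_CUBIC))
E
```

```text
[[150 148 146 151 153 145 141 138 137 131  95 120 119  87  84]
 [153 154 152 176 195 190 181 170 150 114  84 120 121  85  84]
 [157 158 157 232 229 226 224 223 221 142  76 121 113  87  83]
 [155 155 157 240 228 227 225 224 221 124  73 122  91  90  87]
 [141 138 142 240 227 226 224 221 220 115  74  91  88  86  83]
 [135 135 133 239 226 224 222 221 219 108  77  79  80  80  81]
 [142 139 142 235 224 224 222 220 218 101 100  80  79  80  80]
 [150 150 149 233 224 222 222 220 217  96 141 139 116  82  81]
 [153 153 156 232 225 221 219 219 213 103 147 145 141 123 116]
 [155 156 155 166 156 167 172 178 185 146 153 154 153 153 147]
 [154 156 154 153 155 154 154 155 157 155 154 154 154 154 155]
 [144 145 148 148 152 148 146 146 150 151 152 145 146 151 152]]
white (((0.5601970553398132, -0.21735453605651855), (0.028062837198376656, 0.01990089751780033), 16.23978614807129), (222, 150, 20, 27))
200 185 (((0.5543322563171387, -0.21472878754138947), (0.016149623319506645, 0.011578750796616077), 16.239784240722656), (222, 160, 12, 16))
215 156 (((0.5542899966239929, -0.2141769826412201), (0.01409413293004036, 0.010634473524987698), 16.802215576171875), (222, 161, 11, 14))
225 44 (((0.5534785389900208, -0.2116883546113968), (0.014031530357897282, 0.005263006314635277), 16.23978614807129), (222, 161, 6, 14))
235 8 (((0.549132764339447, -0.2102133184671402), (0.0, 0.0), 0.0), (222, 171, 1, 1))
depth top 209 [ 0.55473511 -0.21502747  0.12627303] [ 0.54488737 -0.22257     0.12368473] [ 0.56370387 -0.2071548   0.12843592]
stand 2534 [ 0.5590811  -0.21471207  0.06048808] ((0.5542275905609131, -0.21516764163970947), (0.07023400813341141, 0.07001806795597076), 9.02871322631836)
```

The depth points and mask agree. The tool axis is at (0.5545,-0.2151), its top at z 0.1263, and the handle's long side is at a yaw of about 17° (the gripper's x is at 18°). The stand centre is at (0.554,-0.215), 70 mm square and 60 mm high. Next, a close look at the trimmer and meter.

>>> move_arm:
  increments: [-0.4,0.005,-0.06,0,0,0,0,-0.4,0.01,-0.14,0,0,0,0,-0.4,0.02,-0.22,0.02,0,0,0,-0.4,0.03,-0.3,0.05,0,0,0,-0.4,0.04,-0.37,0.1,0,0,0,-0.4,0.05,-0.44,0.15,0,0,0,-0.4,0.051,-0.475,0.2,0,0,0,-0.4,0.051,-0.488,0.23,0,0,0,-0.4,0.051,-0.488,0.238,0,0,0,-0.4,0.051,-0.488,0.238,0,0,0]

```text
time: 3.15
tcp_pos: [0.4867, 0.0425, 0.0849]
ee_rot: [[0.951, 0.309, -0.001], [0.309, -0.951, -0.0], [-0.001, -0.0, -1.0]]
wrist_force: [0.6, -0.7, -0.1]
finger_gap: 0.704
grip_force: 0.0
```

Run:
```python
from h import *
im,d,K,M=cam("wrist")
ims=[im];ds=[d]
for i in range(3):
    a,b,_,_=cam("wrist");ims.append(a);ds.append(b)
im=np.mean(ims,0).astype(np.uint8);d=np.mean(ds,0);np.savez("/tmp/w2",im=im,d=d,K=K,M=M)
s=env.sense();print(s["tcp_pos"],s["joint_pos"].round(1),s["time"])
u,v=proj(K,M,(.5285,.056,.046));print(u,v)
a=cv2.resize(im,(512,384));u,v=int(u),int(v)
c=cv2.resize(im[max(v-24,0):v+24,u-24:u+24],(288,288),interpolation=cv2.INTER_CUBIC)
o=np.zeros((384,800,3),np.uint8);o[:,:512]=a;o[:288,512:]=c;save("w2.png",o)
```

```text
[0.4882571  0.04178093 0.0862681 ] [ 24.5  24.1 -39.  116.6  21.   46.  -98.9] 3.35
253.47569473613206 148.4446078276276
```

View pics/w2.png

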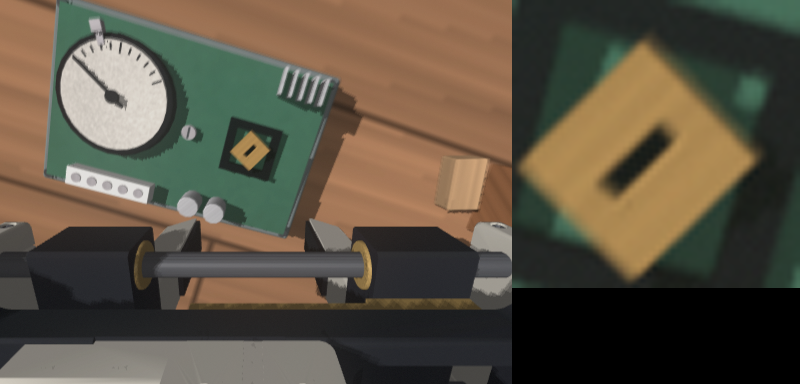

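The view shows the brass head with its slot at (250,150), the slot running up-right at about 45°. The meter centre is at (114,94), the needle points up-left to (73,55), and the set-hand is at (98,35), clockwise of it. I'll measure these.

```bash
cat > meas.py <<'E'
from h import *
def frames(n=4):
    F=[cam("wrist") for _ in range(n)]
    return np.mean([f[0] for f in F],0),np.mean([f[1] for f in F],0),F[0][2],F[-1][3]
def ell(K,M,mask,z):
    vs,us=np.nonzero(mask);P=np.array([plane(K,M,u,v,z)[:2] for u,v in zip(us,vs)])
    c=P.mean(0);w,V=np.linalg.eigh(np.cov((P-c).T));a=np.degrees(np.arctan2(V[1,1],V[0,1]))
    return c,(a+90)%180-90,np.sqrt(12*w)
def slot(im,d,K,M,z=.046,guess=(.5285,.056)):
    S=4;u,v=map(int,proj(K,M,(*guess,z)));h=24
    big=cv2.resize(im[v-h:v+h,u-h:u+h].astype(np.float32),None,fx=S,fy=S,interpolation=cv2.INTER_CUBIC).clip(0,255).astype(np.uint8)
    hsv=cv2.cvtColor(big,cv2.COLOR_RGB2HSV);br=((hsv[...,0]<28)&(hsv[...,1]>90)&(hsv[...,2]>100)).astype(np.uint8)
    K2=K.copy();K2[:2]*=S;K2[0,2]=(K[0,2]-(u-h)+.5)*S-.5;K2[1,2]=(K[1,2]-(v-h)+.5)*S-.5
    c=max(cv2.findContours(br,0,2)[0],key=cv2.contourArea)
    full=cv2.drawContours(np.zeros_like(br),[c],-1,1,-1);hole=((full>0)&(br==0)).astype(np.uint8)
    n,l,st,_=cv2.connectedComponentsWithStats(hole);k=1+st[1:,4].argmax()
    zz=np.median([pt(K,M,d,x,y)[2] for y in range(v-9,v+10) for x in range(u-9,u+10)])
    pp=np.array([plane(K2,M,x,y,z)[:2] for x,y in c[:,0]],np.float32)
    print("head",cv2.minAreaRect(pp),"z",zz)
    r=ell(K2,M,l==k,z);print("slot",r);return r
E
cat > m2.py <<'E'
from meas import *
im,d,K,M=frames();print(env.sense()["tcp_pos"])
slot(im,d,K,M)
g=cv2.cvtColor(im.astype(np.uint8),cv2.COLOR_RGB2HSV)
m=cv2.inRange(g,(0,0,150),(179,50,255));m[:,190:]=0;m[160:]=0
c=max(cv2.findContours(m,0,2)[0],key=cv2.contourArea);hull=cv2.convexHull(c);(ex,ey),ax,an=cv2.fitEllipse(c);print("meter px",ex,ey,ax,an)
zm=np.median([pt(K,M,d,x,y)[2] for y in range(int(ey)+10,int(ey)+30) for x in range(int(ex)-15,int(ex)+15)]);print("meter z",zm,plane(K,M,ex,ey,zm))
C=plane(K,M,ex,ey,zm)[:2]
# polar unwrap on meter plane
A=np.arange(-60,240,.5);B=[]
for r in (.022,.026,.030,.034,.038,.041,.044):
    uv=np.array([proj(K,M,(C[0]+r*np.cos(np.radians(a)),C[1]+r*np.sin(np.radians(a)),zm)) for a in A],np.float32)
    x=cv2.remap(g[...,2].astype(np.float32),uv[:,0],uv[:,1],cv2.INTER_LINEAR).ravel()
    sx=cv2.remap(im.astype(np.float32),uv[:,0],uv[:,1],cv2.INTER_LINEAR)[:,0]
    lo=[(A[i],int(x[i])) for i in range(1,len(x)-1) if x[i]<x[i-1] and x[i]<=x[i+1] and x[i]<130];print(r,lo)
# unit tray rect
gm=cv2.inRange(g,(60,60,30),(95,255,255));save("m.png",im.astype(np.uint8)[0:150,40:190].repeat(5,0).repeat(5,1)[:600])
E
python3 m2.py
```

```text
[0.48743921 0.04221286 0.08573752]
head ((0.5266067385673523, 0.05813630670309067), (0.02267986163496971, 0.024413064122200012), 62.22317123413086) z 0.04626979766309733
slot (array([0.52671199, 0.05832691]), np.float64(-28.20339015403283), array([0.00314373, 0.01094278]))
meter px 113.05001831054688 93.9379653930664 (99.36274719238281, 115.93595886230469) 145.60813903808594
meter z 0.04516349916249153 [0.53596925 0.17222241 0.0451635 ]
0.022 [(np.float64(65.0), 55)]
0.026 [(np.float64(64.5), 55)]
0.03 [(np.float64(63.5), 53)]
0.034 [(np.float64(-58.5), 87), (np.float64(-47.0), 83), (np.float64(-34.5), 65), (np.float64(-23.0), 64), (np.float64(-10.5), 64), (np.float64(1.5), 65), (np.float64(14.0), 62), (np.float64(26.5), 75), (np.float64(38.5), 82), (np.float64(50.0), 97), (np.float64(63.0), 53)]
0.038 [(np.float64(-58.0), 98), (np.float64(20.5), 128), (np.float64(62.0), 97)]
0.041 [(np.float64(-57.5), 59), (np.float64(-54.5), 59), (np.float64(-52.0), 54), (np.float64(-49.5), 50), (np.float64(-47.5), 51), (np.float64(-45.0), 53), (np.float64(-43.5), 50), (np.float64(-41.5), 50), (np.
[... 3228 characters left out ...]
 (np.float64(161.5), 51), (np.float64(163.0), 54), (np.float64(165.0), 52), (np.float64(167.0), 53), (np.float64(169.5), 56), (np.float64(171.5), 56), (np.float64(174.0), 56), (np.float64(177.0), 55), (np.float64(178.5), 63), (np.float64(180.0), 57), (np.float64(183.5), 62), (np.float64(189.0), 55), (np.float64(197.5), 69), (np.float64(199.5), 67), (np.float64(202.0), 68), (np.float64(207.0), 52), (np.float64(212.0), 52), (np.float64(216.0), 54), (np.float64(219.0), 50), (np.float64(221.5), 51), (np.float64(224.0), 50), (np.float64(226.0), 51), (np.float64(228.5), 51), (np.float64(230.5), 50), (np.float64(232.5), 50), (np.float64(236.0), 50), (np.float64(237.5), 50), (np.float64(238.5), 49)]
```

View pics/m.png

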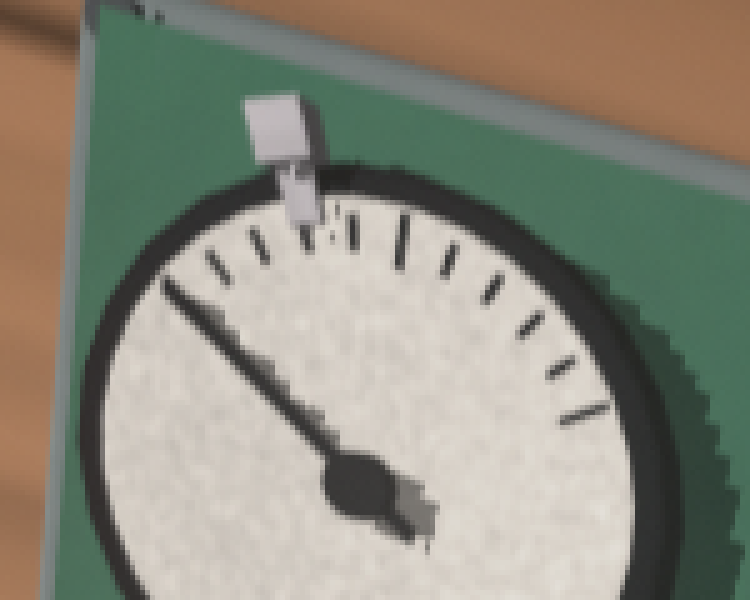

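```bash
cat > ang.py <<'E'
from h import *
def ang(K,M,d,tip,sh,hub,C=(.5355,.1716)):
    for n,(u,v) in (("needle",tip),("set",sh),("hub",hub)):
        zs=[pt(K,M,d,u+i,v+j)[2] for i in(-1,0,1) for j in(-1,0,1)]
        o=[]
        for z in(.044,.046,.048,.050,.052,.054):
            p=plane(K,M,u,v,z)[:2]-C;o.append((round(np.degrees(np.arctan2(p[1],p[0])),1),round(1e3*np.hypot(*p),1)))
        print(n,"z",np.round(sorted(zs),4),o)
E
python3 - <<'E'
from ang import *
f=np.load("/tmp/w2.npz");K,d=f["K"],f["d"]
s=env.sense();i=env.camera_info("wrist");T=np.eye(4);T[:3,:3]=s["ee_rot"];T[:3,3]=s["tcp_pos"];M=T@np.array(i["mount"])
ang(K,M,d,(73,56.6),(100.5,43.5),(111.4,97.4))
print(s["tcp_pos"],s["time"])
E
```

```text
needle z [0.046  0.0462 0.0469 0.0473 0.0474 0.0474 0.0478 0.048  0.0488] [(np.float64(63.5), np.float64(38.7)), (np.float64(62.6), np.float64(37.6)), (np.float64(61.6), np.float64(36.6)), (np.float64(60.7), np.float64(35.5)), (np.float64(59.6), np.float64(34.5)), (np.float64(58.5), np.float64(33.4))]
set z [0.0461 0.0461 0.0463 0.0463 0.0463 0.0464 0.0466 0.0467 0.0467] [(np.float64(26.7), np.float64(36.5)), (np.float64(25.3), np.float64(35.9)), (np.float64(23.8), np.float64(35.4)), (np.float64(22.3), np.float64(34.9)), (np.float64(20.7), np.float64(34.4)), (np.float64(19.0), np.float64(33.9))]
hub z [0.0497 0.05   0.0501 0.0501 0.0501 0.0503 0.0507 0.0508 0.0509] [(np.float64(145.2), np.float64(3.4)), (np.float64(158.6), np.float64(2.8)), (np.float64(177.9), np.float64(2.4)), (np.float64(-158.8), np.float64(2.4)), (np.float64(-138.0), np.float64(2.7)), (np.float64(-123.1), np.float64(3.3))]
[0.48743921 0.04221286 0.08573752] 3.55
```

With the hub at z≈0.050, the corrected meter centre is (0.533,0.171). Relative to it the needle is at 59.4° and the set-hand at 24.0°, both at r≈38 mm as expected, so the screw must turn about 35.4° (0.62 rad). The slot is at (0.5265,0.058) with a yaw of -28°. Now back to the tool.

>>> move_arm:
  increments: [-0.4,0,0,-0.05,0,0,0,-0.4,0,0.03,-0.12,0,0,0,-0.4,-0.005,0.09,-0.18,0,0,0,-0.4,-0.01,0.17,-0.208,0,0,0,-0.4,-0.015,0.25,-0.208,0,0,0,-0.4,-0.02,0.32,-0.208,0,0,0,-0.4,-0.024,0.38,-0.208,0,0,0,-0.4,-0.026,0.42,-0.208,0,0,0,-0.4,-0.026,0.442,-0.208,0,0,0,-0.4,-0.026,0.442,-0.208,0,0,0]

```text
time: 4.55
tcp_pos: [0.5538, -0.2161, 0.2097]
ee_rot: [[0.952, 0.306, -0.0], [0.306, -0.952, -0.0], [-0.0, 0.0, -1.0]]
wrist_force: [0.2, -0.1, -0.1]
finger_gap: 0.704
grip_force: 0.0
```

```bash
cat > st.py <<'E'
from h import *
import sys
s=env.sense();R=np.array(s["ee_rot"])
print("t",round(s["time"],2),"tcp",s["tcp_pos"].round(4),"yaw",np.degrees(np.arctan2(R[1,0],R[0,0])).round(2),"F",s["wrist_force"].round(2),"M",s["moment"].round(3),"gap",round(s["finger_gap"],3),s["grip_force"])
print("J",s["joint_pos"].round(1))
if len(sys.argv)>3:
    g=np.array([float(a) for a in sys.argv[1:4]]);print("shift/0.6 tool:",(R.T@(g-s["tcp_pos"])/.6).round(4))
E
python3 st.py .5545 -.2151 .0925
```

```text
t 4.55 tcp [ 0.5538 -0.2161  0.2097] yaw 17.81 F [ 0.18 -0.1  -0.06] M [ 0.022  0.075 -0.015] gap 0.704 0.0
J [ 46.2  24.3 -36.   96.2  15.6  64.6 -66.3]
shift/0.6 tool: [ 0.0016 -0.0013  0.1953]
```

>>> move_arm:
  increments: [-0.4,0.001,-0.001,0.03,0,0,0,-0.4,0.001,-0.001,0.08,0,0,0,-0.4,0.001,-0.001,0.13,0,0,0,-0.4,0.001,-0.001,0.17,0,0,0,-0.4,0.001,-0.001,0.19,0,0,0,-0.4,0.001,-0.001,0.195,0,0,0,-0.4,0.001,-0.001,0.195,0,0,0,-0.4,0.001,-0.001,0.195,0,0,0,-0.4,0.001,-0.001,0.195,0,0,0,-0.4,0.001,-0.001,0.195,0,0,0]

```text
time: 5.55
tcp_pos: [0.5549, -0.2138, 0.0939]
ee_rot: [[0.951, 0.308, 0.002], [0.308, -0.951, -0.001], [0.001, 0.001, -1.0]]
wrist_force: [-0.1, 0.7, -0.6]
finger_gap: 0.698
grip_force: 0.0
```

>>> move_arm:
  increments: [0.2,0,0,0,0,0,0,0.5,0,0,0,0,0,0,1,0,0,0,0,0,0,1,0,0,0,0,0,0,1,0,0,0,0,0,0,1,0,0,0,0,0,0,1,0,0,0,0,0,0,1,0,0,0,0,0,0,1,0,0,0,0,0,0,1,0,0,0,0,0,0]

```text
time: 6.55
tcp_pos: [0.5542, -0.2135, 0.0929]
ee_rot: [[0.951, 0.309, -0.0], [0.309, -0.951, 0.0], [-0.0, -0.0, -1.0]]
wrist_force: [0.0, 0.1, 0.1]
finger_gap: 0.144
grip_force: 30.0
```

```bash
python3 st.py
```

```text
t 6.55 tcp [ 0.5542 -0.2135  0.0929] yaw 17.98 F [0.01 0.14 0.06] M [-0.005  0.009  0.007] gap 0.144 29.98261660337448
J [ 43.3  31.9 -32.9 102.   21.2  52.4 -70.8]
```

Gripped (13 mm, 30 N, no side load). Now I'll lift, then carry and turn over the trimmer.

>>> move_arm:
  increments: [1,0,0,-0.01,0,0,0,1,0,0,-0.03,0,0,0,1,0,0,-0.07,0,0,0,1,0,0,-0.11,0,0,0,1,0,-0.03,-0.13,0,0,0,1,0.01,-0.08,-0.14,0,0,0,1,0.03,-0.15,-0.14,0,0,0.05,1,0.045,-0.22,-0.14,0,0,0.11,1,0.06,-0.29,-0.14,0,0,0.17,1,0.075,-0.35,-0.13,0,0,0.23]

```text
time: 7.55
tcp_pos: [0.5328, 0.0027, 0.173]
ee_rot: [[0.985, -0.171, 0.003], [-0.171, -0.985, 0.0], [0.003, -0.001, -1.0]]
wrist_force: [0.9, -1.1, -0.2]
finger_gap: 0.144
grip_force: 30.0
```

```bash
python3 st.py .5265 .058 .1530
```

```text
t 7.55 tcp [0.5328 0.0027 0.173 ] yaw -9.85 F [ 0.9  -1.14 -0.24] M [ 0.051 -0.04  -0.086] gap 0.144 29.979401528835297
J [  25.7   19.7  -35.   107.1   13.4   57.1 -114.8]
shift/0.6 tool: [-0.0263 -0.0889  0.0333]
```

Joint 7 would run out at this yaw, so I'll use the half-turn-equivalent blade yaw (151.8°), turning the other way.

>>> move_arm:
  increments: [1,-0.005,-0.03,0,0,0,-0.07,1,-0.015,-0.06,0,0,0,-0.14,1,-0.026,-0.089,0,0,0,-0.21,1,-0.026,-0.089,0,0,0,-0.28,1,-0.026,-0.089,0,0,0,-0.35,1,-0.026,-0.089,0.01,0,0,-0.42,1,-0.026,-0.089,0.02,0,0,-0.49,1,-0.026,-0.089,0.033,0,0,-0.56,1,-0.026,-0.089,0.033,0,0,-0.63,1,-0.026,-0.089,0.033,0,0,-0.7]

```text
time: 8.55
tcp_pos: [0.526, 0.0553, 0.152]
ee_rot: [[0.263, 0.965, 0.001], [0.965, -0.263, -0.001], [-0.0, 0.001, -1.0]]
wrist_force: [0.6, -0.3, -0.1]
finger_gap: 0.147
grip_force: 30.0
```

```bash
python3 st.py .5265 .058 .1530
```

```text
t 8.55 tcp [0.526  0.0553 0.152 ] yaw 74.72 F [ 0.57 -0.28 -0.08] M [-0.039 -0.059 -0.004] gap 0.147 29.983409643173218
J [ 33.2  26.3 -52.9 108.2  24.7  57.7 -45.7]
shift/0.6 tool: [ 0.0045 -0.0004 -0.0016]
```

>>> move_arm:
  increments: [1,0.002,0,0,0,0,-0.07,1,0.004,0,0,0,0,-0.14,1,0.004,0,0,0,0,-0.21,1,0.004,0,0,0,0,-0.28,1,0.004,0,0,0,0,-0.35,1,0.004,0,0,0,0,-0.42,1,0.004,0,0,0,0,-0.49,1,0.004,0,0,0,0,-0.56,1,0.004,0,0,0,0,-0.61,1,0.004,0,0,0,0,-0.642]

```text
time: 9.55
tcp_pos: [0.5269, 0.0573, 0.1521]
ee_rot: [[-0.88, 0.476, 0.001], [0.476, 0.88, -0.001], [-0.001, -0.0, -1.0]]
wrist_force: [-0.2, 0.3, 0.5]
finger_gap: 0.145
grip_force: 30.0
```

```bash
python3 st.py .5265 .058 .1530
python3 - <<'E'
from meas import *
import time
im,d,K,M=frames(4);print(env.sense()["tcp_pos"])
np.savez("/tmp/w3",im=im,d=d,K=K,M=M)
im=im.astype(np.uint8);s=env.sense();R=np.array(s["ee_rot"]);tip=s["tcp_pos"]+R@[0,0,.0774]
print("tip pred px",proj(K,M,tip),"slot px",proj(K,M,(.5265,.058,.046)))
u,v=map(int,proj(K,M,tip))
c=cv2.resize(im[v-40:v+60,u-50:u+50],(600,600),interpolation=cv2.INTER_CUBIC);save("w3.png",c)
E
```

```text
t 9.55 tcp [0.5269 0.0573 0.1521] yaw 151.6 F [-0.19  0.33  0.46] M [ 0.084 -0.148  0.009] gap 0.145 29.984478056430817
J [ 43.3  35.8 -70.2 107.8  37.8  64.1  20.1]
shift/0.6 tool: [ 0.0011  0.0007 -0.0016]
[0.52671962 0.05748124 0.15170355]
tip pred px [252.14367057 189.13555396] slot px [252.48667889 181.60459578]
```

View pics/w3.png

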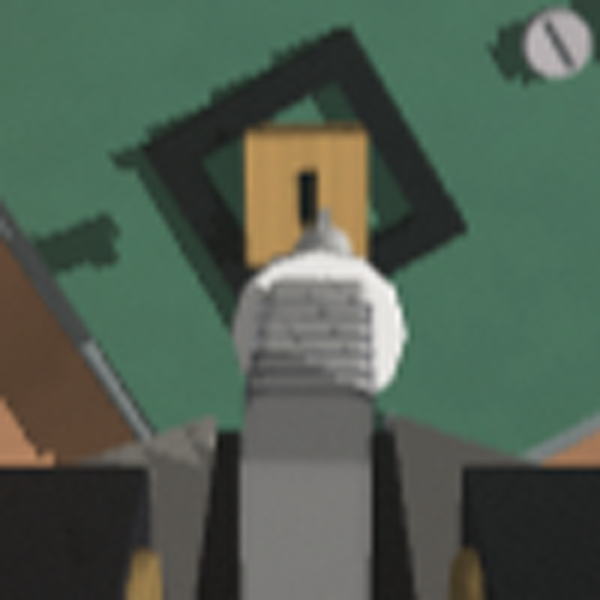

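The slot is vertical in this view, so the yaw is aligned, at crop (308,197). Seen from the other side it projects within 0.5 px of the earlier measurement. The blade tip at (323,215) sits about 2-3 mm to +y, so the tool is tilted slightly in the grip. I'll quantify that.

Run:
```python
from meas import *
f=np.load("/tmp/w3.npz");im,d,K,M=f["im"],f["d"],f["K"],f["M"]
i=env.camera_info("wrist");Mt=np.array(i["mount"])
hsv=cv2.cvtColor(im.astype(np.uint8),cv2.COLOR_RGB2HSV)
for r in range(180,216,2):
    row=[(int(a[0]),int(a[1]),int(a[2])) for a in im[r,238:274]]
    m=(hsv[r,238:274,1]<45)&(hsv[r,238:274,2]>95);x=np.nonzero(m)[0]
    print(r,(x.min()+238,x.max()+238) if len(x) else None)
# depth-based points in tool frame
vs,us=np.mgrid[178:212,240:272]
P=np.array([Mt[:3,:3]@(np.array([(u-K[0,2])/K[0,0],(v-K[1,2])/K[1,1],1])*d[v,u])+Mt[:3,3] for u,v in zip(us.ravel(),vs.ravel())])
for lo,hi in((.022,.034),(.034,.055),(.055,.07),(.066,.08)):
    q=P[(P[:,2]>lo)&(P[:,2]<hi)&(abs(P[:,1])<.016)&(abs(P[:,0])<.02)];
    if len(q):print(lo,hi,len(q),q.min(0).round(4),q.max(0).round(4),q.mean(0).round(4))
a=slot(im,d,K,M)
```

```text
180 None
182 None
184 (np.int64(255), np.int64(256))
186 (np.int64(255), np.int64(256))
188 (np.int64(253), np.int64(259))
190 (np.int64(252), np.int64(259))
192 (np.int64(247), np.int64(262))
194 (np.int64(245), np.int64(264))
196 (np.int64(243), np.int64(267))
198 (np.int64(242), np.int64(267))
200 (np.int64(242), np.int64(268))
202 (np.int64(241), np.int64(268))
204 (np.int64(240), np.int64(269))
206 (np.int64(241), np.int64(268))
208 (np.int64(242), np.int64(268))
210 (np.int64(242), np.int64(267))
212 (np.int64(246), np.int64(266))
214 (np.int64(263), np.int64(264))
0.022 0.034 234 [-0.0047 -0.0091  0.022 ] [0.018  0.0138 0.0325] [0.0067 0.0029 0.0277]
0.034 0.055 6 [-0.0102  0.0118  0.0376] [0.0172 0.0144 0.051 ] [0.0052 0.0136 0.0427]
0.055 0.07 32 [ 0.0034 -0.0011  0.0555] [0.0066 0.0074 0.0692] [0.0058 0.0033 0.0617]
0.066 0.08 8 [ 0.0034 -0.0011  0.0661] [0.0068 0.0046 0.0763] [0.0062 0.0028 0.0708]Traceback (most recent call last):
  File "<stdin>", line 15, in <module>
  File "meas.py", line 16, in slot
    n,l,st,_=cv2.connectedComponentsWithStats(hole);k=1+st[1:,4].argmax()
                                                        ~~~~~~~~~~~~~~~^^
ValueError: attempt to get argmax of an empty sequence
```

The tool is tilted in the grip by about 1.7° (y) and 1° (x). I'll straighten it, centre it and come down to about 4 mm above the head.

>>> move_arm:
  increments: [1,0.001,0.001,0.005,0.005,-0.002,0,1,0.001,0.001,0.01,0.01,-0.004,0,1,0.001,0.001,0.02,0.014,-0.006,0,1,0.001,0.001,0.03,0.014,-0.006,0,1,0.001,0.001,0.036,0.014,-0.006,0,1,0.001,0.001,0.04,0.014,-0.006,0,1,0.001,0.001,0.04,0.014,-0.006,0,1,0.001,0.001,0.04,0.014,-0.006,0,1,0.001,0.001,0.04,0.014,-0.006,0,1,0.001,0.001,0.04,0.014,-0.006,0]

```text
time: 10.75
tcp_pos: [0.5264, 0.0585, 0.1273]
ee_rot: [[-0.878, 0.479, -0.003], [0.478, 0.878, -0.032], [-0.013, -0.029, -0.999]]
wrist_force: [-0.1, -0.6, -1.1]
finger_gap: 0.146
grip_force: 30.0
```

```bash
cat > look.py <<'E'
from meas import *
import sys
im,d,K,M=frames(4);np.savez("/tmp/"+sys.argv[1],im=im,d=d,K=K,M=M)
s=env.sense();R=np.array(s["ee_rot"]);tip=s["tcp_pos"]+R@[0,0,.0774];print("tip pred",tip,proj(K,M,tip),"slot px",proj(K,M,(.5265,.058,.046)),s["time"],"tool z",R[:,2])
im=im.astype(np.uint8);u,v=252,180
save(sys.argv[1]+".png",cv2.resize(im[v-30:v+45,u-50:u+50],(800,600),interpolation=cv2.INTER_CUBIC))
hsv=cv2.cvtColor(im,cv2.COLOR_RGB2HSV)
for r in range(164,216,3):
    a=hsv[r,232:276];x=np.nonzero((a[:,1]<45)&(a[:,2]>95))[0]+232;b=np.nonzero((a[:,0]<28)&(a[:,1]>90)&(a[:,2]>100))[0]+232
    print(r,"white",(x.min(),x.max()) if len(x) else None,"brass",(b.min(),b.max()) if len(b) else None,"dark in",[int(k) for k in range(246,262) if a[k-232,2]<80])
E
python3 st.py; python3 look.py w4
```

```text
t 10.75 tcp [0.5264 0.0585 0.1273] yaw 151.42 F [-0.07 -0.58 -1.15] M [ 0.086 -0.179  0.043] gap 0.146 29.984875917434692
J [ 39.8  37.  -67.3 108.7  40.5  62.9  17. ]
tip pred [0.5260461  0.05601935 0.04988248] [252.19321043 189.17962394] slot px [254.26174496 187.56933002] 10.95 tool z [-0.00274243 -0.03179197 -0.99949075]
164 white None brass None dark in [248, 249, 250, 251, 252, 253, 254, 255, 256, 257, 258, 259, 260, 261]
167 white None brass None dark in [246, 247, 248, 249, 250, 251, 252, 253, 254, 255, 256, 257, 258, 259, 260, 261]
170 white None brass None dark in [246, 247, 248, 249, 250, 251, 252, 253, 257, 258, 259, 260, 261]
173 white None brass None dark in [246, 247, 248, 258, 259, 260, 261]
176 white None brass (np.int64(244), np.int64(265)) dark in []
179 white None brass (np.int64(244), np.int64(265)) dark in []
182 white None brass (np.int64(244), np.int64(265)) dark in []
185 white (np.int64(255), np.int64(256)) brass (np.int64(244), np.int64(265)) dark in [253, 254]
188 white (np.int64(252), np.int64(259)) brass (np.int64(260), np.int64(265)) dark in []
191 white (np.int64(249), np.int64(260)) brass (np.int64(262), np.int64(265)) dark in []
194 white (np.int64(245), np.int64(264)) brass (np.int64(265), np.int64(265)) dark in []
197 white (np.int64(243), np.int64(267)) brass None dark in []
200 white (np.int64(242), np.int64(268)) brass None dark in []
203 white (np.int64(241), np.int64(269)) brass None dark in []
206 white (np.int64(241), np.int64(268)) brass None dark in []
209 white (np.int64(242), np.int64(268)) brass None dark in []
212 white (np.int64(246), np.int64(266)) brass None dark in []
215 white (np.int64(246), np.int64(259)) brass None dark in []
```

View pics/w4.png

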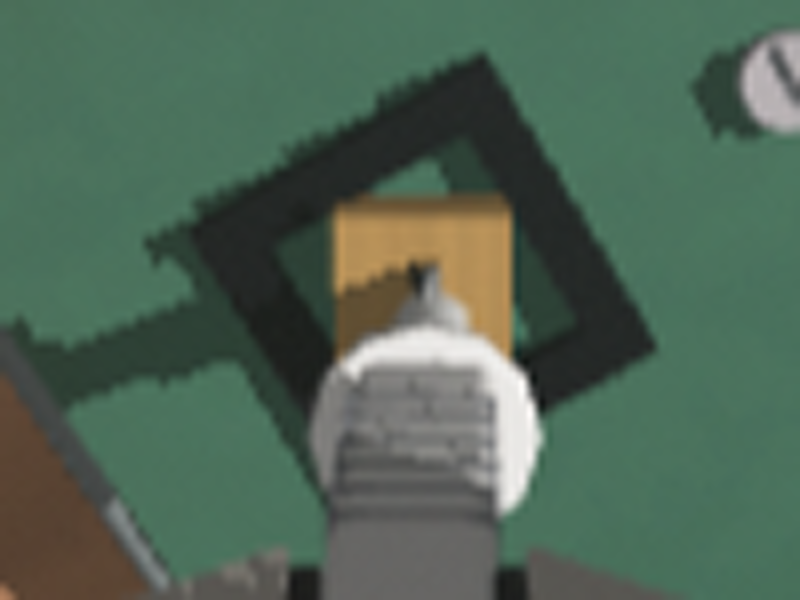

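Brass head columns 244–265 put the slot centre at about col 254.3. The blade is at about col 255.6, so I need about -1.1 mm in tool y. The rows agree. I'll shift and feel down 6 mm.

>>> move_arm:
  increments: [1,0,-0.001,0,0,0,0,1,0,-0.0018,0,0,0,0,1,0,-0.0018,0,0,0,0,1,0,-0.0018,0.002,0,0,0,1,0,-0.0017,0.004,0,0,0,1,0,-0.0016,0.006,0,0,0,1,0.0001,-0.0016,0.008,0,0,0,1,0.0001,-0.0015,0.01,0,0,0,1,0.0001,-0.0015,0.01,0,0,0,1,0.0001,-0.0015,0.01,0,0,0]

```text
time: 11.95
tcp_pos: [0.5256, 0.0575, 0.1211]
ee_rot: [[-0.878, 0.478, -0.003], [0.478, 0.878, -0.032], [-0.012, -0.029, -0.999]]
wrist_force: [0.4, -0.6, 0.7]
finger_gap: 0.145
grip_force: 30.0
```

```bash
python3 st.py
```

```text
t 11.95 tcp [0.5256 0.0575 0.1211] yaw 151.43 F [ 0.36 -0.57  0.67] M [ 0.044 -0.176  0.011] gap 0.145 29.984472692012787
J [ 39.6  37.4 -66.9 109.1  41.   62.4  16.7]
```

>>> move_arm:
  increments: [1,0,0,0.001,0,0,0,1,0,0.0001,0.002,0,0,0,1,0,0.0001,0.003,0,0,0,1,0,0.0001,0.004,0,0,0,1,0,0.0001,0.004,0,0,0,1,0,0.0001,0.004,0,0,0,1,0,0.0001,0.004,0,0,0,1,0,0.0001,0.004,0,0,0,1,0,0.0001,0.004,0,0,0,1,0,0.0001,0.004,0,0,0]

```text
time: 12.95
tcp_pos: [0.5257, 0.0575, 0.1188]
ee_rot: [[-0.878, 0.478, -0.003], [0.478, 0.878, -0.032], [-0.013, -0.029, -0.999]]
wrist_force: [0.6, -0.5, -0.3]
finger_gap: 0.143
grip_force: 30.0
```

```bash
python3 st.py
```

```text
t 12.95 tcp [0.5257 0.0575 0.1188] yaw 151.43 F [ 0.6  -0.48 -0.29] M [ 0.059 -0.207  0.013] gap 0.143 29.983578622341156
J [ 39.5  37.5 -66.7 109.2  41.2  62.2  16.6]
```

There's no force 4.6 mm below the top face, so the blade is in the slot. Continuing to the floor.

>>> move_arm:
  increments: [1,0,0,0.001,0,0,0,1,0,0.0001,0.002,0,0,0,1,0,0.0001,0.003,0,0,0,1,0,0.0001,0.004,0,0,0,1,0,0.0001,0.005,0,0,0,1,0,0.0001,0.005,0,0,0,1,0,0.0001,0.005,0,0,0,1,0,0.0001,0.005,0,0,0,1,0,0.0001,0.005,0,0,0,1,0,0.0001,0.005,0,0,0]

```text
time: 13.95
tcp_pos: [0.5258, 0.0575, 0.1158]
ee_rot: [[-0.878, 0.478, -0.003], [0.478, 0.878, -0.032], [-0.013, -0.029, -0.999]]
wrist_force: [-0.6, 0.7, 3.2]
finger_gap: 0.144
grip_force: 30.0
```

```bash
python3 st.py
```

```text
t 13.95 tcp [0.5258 0.0575 0.1158] yaw 151.43 F [-0.64  0.72  3.23] M [ 0.029 -0.175 -0.024] gap 0.144 30.010513365268707
J [ 39.3  37.7 -66.4 109.3  41.5  61.9  16.4]
```

Home: the tip is about 7.6 mm below the top face at rest, at 3 N. I'll turn clockwise 34° to begin (some is slot play), about the vertical.

>>> move_arm:
  increments: [1,0,0,0,0.0004,0.0009,0.03,1,0,0,0,0.0008,0.0018,0.06,1,0,0,0,0.0012,0.0026,0.09,1,0,0,0,0.0016,0.0035,0.12,1,0,0,0,0.002,0.0044,0.15,1,0,0,0,0.0023,0.0052,0.18,1,0,0,0,0.0027,0.0061,0.21,1,0,0,0,0.0031,0.007,0.24,1,0,0,0,0.0035,0.0079,0.27,1,0,0,0,0.0037,0.0083,0.285]

```text
time: 14.95
tcp_pos: [0.5258, 0.0576, 0.1159]
ee_rot: [[-0.456, 0.89, -0.02], [0.89, 0.455, -0.025], [-0.013, -0.029, -0.999]]
wrist_force: [0.1, 0.1, 3.4]
finger_gap: 0.147
grip_force: 30.0
```

```bash
python3 st.py;  python3 - <<'E'
from meas import *
im,d,K,M=frames(4);np.savez("/tmp/w5",im=im,d=d,K=K,M=M)
u,v=map(int,proj(K,M,(.5335,.1707,.048)));print(u,v,env.sense()["time"])
v0=max(v-55,0);print("crop origin",u-55,v0)
save("w5.png",cv2.resize(im.astype(np.uint8)[v0:v0+110,u-55:u+55],(600,600),interpolation=cv2.INTER_CUBIC))
E
```

```text
t 14.95 tcp [0.5258 0.0576 0.1159] yaw 117.11 F [0.08 0.14 3.43] M [ 0.012 -0.193  0.07 ] gap 0.147 30.030304491519928
J [ 35.1  34.  -59.  108.5  35.   59.4 -12.4]
324 82 15.15
crop origin 269 27
```

View pics/w5.png

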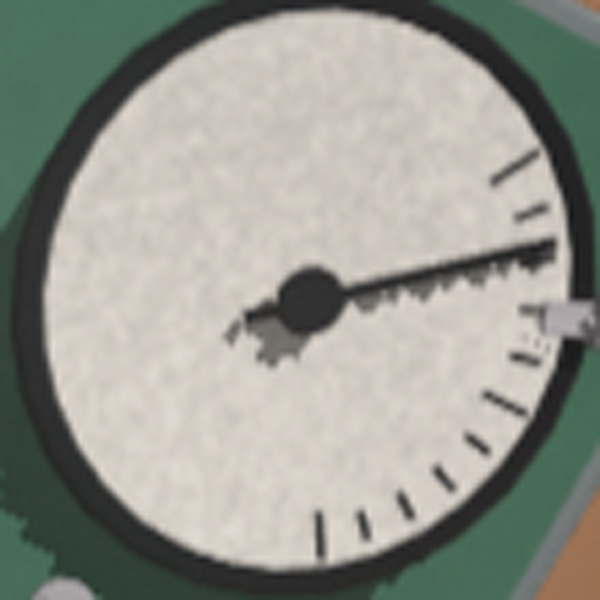

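The needle tip is at crop (555,243), the hub at (312,300) and the set-hand's inner tip at about (543,319). The needle moved the right way and is still short.

```bash
cat > ang2.py <<'E'
from h import *
import sys
f=np.load("/tmp/%s.npz"%sys.argv[1]);K,M,d=f["K"],f["M"],f["d"]
S=110/600;o=np.array([float(sys.argv[2]),float(sys.argv[3])])
p=[np.array([float(a) for a in x.split(",")])*S+o-.4 for x in sys.argv[4:7]]
C=plane(K,M,*p[0],.050);print("hub",C)
for n,q in zip(("needle","set"),p[1:]):
    for z in(.047,.048,.049):
        e=plane(K,M,*q,z)-C;print(n,z,np.degrees(np.arctan2(e[1],e[0])).round(1),(1e3*np.hypot(e[0],e[1])).round(1))
    print("depth z",np.median([pt(K,M,d,q[0]+i,q[1]+j)[2] for i in(-1,0,1) for j in(-1,0,1)]))
E
python3 ang2.py w5 269 27 312,300 555,243 543,319
```

```text
hub [0.53412392 0.17137244 0.05      ]
needle 0.047 39.9 38.1
needle 0.048 39.9 37.7
needle 0.049 39.8 37.4
depth z 0.047897539675072875
set 0.047 23.2 36.7
set 0.048 23.0 36.4
set 0.049 22.9 36.0
depth z 0.046412094635401246
```

>>> move_arm:
  increments: [1,0,0,0,0.0003,0.0006,0.02,1,0,0,0,0.0005,0.0012,0.04,1,0,0,0,0.0008,0.0017,0.06,1,0,0,0,0.001,0.0023,0.08,1,0,0,0,0.0013,0.0029,0.1,1,0,0,0,0.0015,0.0034,0.115,1,0,0,0,0.0016,0.0036,0.125,1,0,0,0,0.0017,0.0038,0.13,1,0,0,0,0.0017,0.0038,0.13,1,0,0,0,0.0017,0.0038,0.13]

```text
time: 16.15
tcp_pos: [0.5258, 0.0575, 0.1158]
ee_rot: [[-0.202, 0.979, -0.026], [0.979, 0.201, -0.018], [-0.013, -0.029, -0.999]]
wrist_force: [0.9, 0.4, 2.9]
finger_gap: 0.146
grip_force: 30.1
```

```bash
python3 st.py;  cat > dial.py <<'E'
from meas import *
import sys
n=sys.argv[1]
im,d,K,M=frames(4);np.savez("/tmp/"+n,im=im,d=d,K=K,M=M)
u,v=map(int,proj(K,M,(.5340,.1712,.048)));v0=max(v-55,0);u0=min(u-55,402);print("crop origin",u0,v0,env.sense()["time"])
save(n+".png",cv2.resize(im.astype(np.uint8)[v0:v0+110,u0:u0+110],(600,600),interpolation=cv2.INTER_CUBIC))
E
python3 dial.py w6
```

```text
t 16.15 tcp [0.5258 0.0575 0.1158] yaw 101.63 F [0.89 0.44 2.92] M [ 0.014 -0.221  0.076] gap 0.146 30.06006270647049
J [ 33.2  32.5 -55.7 108.3  32.1  58.3 -25.3]
crop origin 237 11 16.35
```

View pics/w6.png

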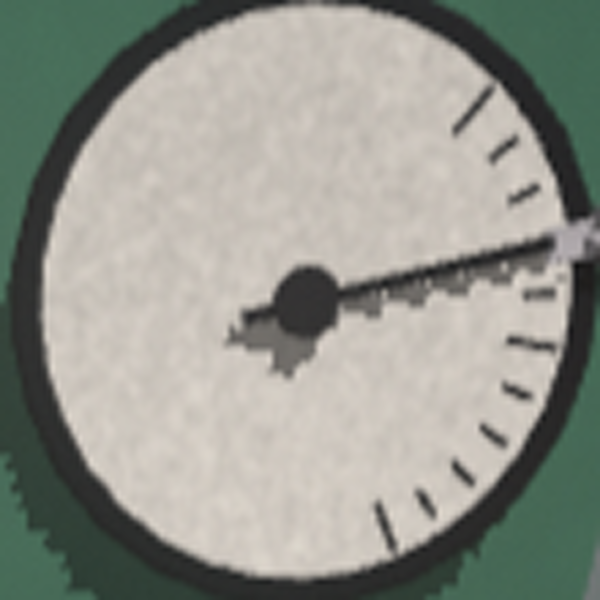

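The needle tip at (553,243) meets the set-hand's inner tip at about (560,244). I'll check this numerically, since the picture budget is used up.

```bash
cat > num.py <<'E'
from h import *
import sys
f=np.load("/tmp/%s.npz"%sys.argv[1]);im,d,K,M=f["im"].astype(np.float32),f["d"],f["K"],f["M"]
# hub centroid: dark blob
g=im.max(2);u,v=proj(K,M,(.534,.1712,.050));
m=np.zeros(g.shape,np.uint8);m[int(v)-12:int(v)+13,int(u)-12:int(u)+13]=(g[int(v)-12:int(v)+13,int(u)-12:int(u)+13]<70)
m=cv2.morphologyEx(m,cv2.MORPH_OPEN,cv2.getStructuringElement(2,(7,7)));vs,us=np.nonzero(m);C=plane(K,M,us.mean(),vs.mean(),.050);print("hub",us.mean(),vs.mean(),C)
A=np.arange(0,75,.25)
def samp(r,z):
    uv=np.array([proj(K,M,(C[0]+r*np.cos(np.radians(a)),C[1]+r*np.sin(np.radians(a)),z)) for a in A],np.float32)
    return cv2.remap(im,uv[:,0],uv[:,1],cv2.INTER_LINEAR)[:,0]
for r in(.014,.02,.026,.03,.034,.036):
    x=samp(r,.048).max(1);w=np.clip(90-x,0,None);print("needle",r,(w@A/w.sum()).round(2),x.min())
for r in(.037,.038,.039,.04,.041,.042,.043,.044,.046,.048):
    x=samp(r,.0475);k=(x[:,2]>x[:,0]-12)&(x.max(1)>115)&(abs(x[:,1]-x[:,0])<14)
    print("set",r,A[k][[0,-1]] if k.any() else None,(A[k].mean().round(2) if k.any() else ''),k.sum())
E
for w in w5 w6; do python3 num.py $w; done
```

```text
hub 325.1764705882353 81.97058823529412 [0.53381278 0.17088548 0.05      ]
needle 0.014 39.97 47.359375
needle 0.02 39.82 56.416992
needle 0.026 39.58 46.782227
needle 0.03 39.69 45.254883
needle 0.034 37.93 45.015625
needle 0.036 38.99 42.382812
set 0.037 [ 1.25 61.25] 29.38 67
set 0.038 [ 1.25 61.5 ] 30.37 78
set 0.039 [ 1.5 61. ] 27.13 49
set 0.04 [ 1.25 61.  ] 25.49 66
set 0.041 [20.5  27.75] 24.12 30
set 0.042 [20.75 27.5 ] 24.12 28
set 0.043 [21.   27.25] 24.12 26
set 0.044 [23.5  27.25] 25.38 16
set 0.046 [21.75 25.75] 23.75 17
set 0.048 [19.25 29.25] 24.25 41
hub 292.7117117117117 65.94594594594595 [0.53413273 0.1710332  0.05      ]
needle 0.014 23.78 49.5
needle 0.02 23.82 46.90918
needle 0.026 24.28 45.53125
needle 0.03 24.26 45.001953
needle 0.034 25.06 43.194336
needle 0.036 25.42 42.632812
set 0.037 [ 1.   61.25] 30.62 49
set 0.038 [ 1.25 61.25] 28.78 62
set 0.039 [ 1.   61.25] 26.16 49
set 0.04 [ 0.   65.75] 32.99 100
set 0.041 [20.25 27.25] 23.75 29
set 0.042 [20.5 27. ] 23.75 27
set 0.043 [23.5  27.25] 25.38 16
set 0.044 [23. 27.] 25.0 17
set 0.046 [19.5 29. ] 24.25 39
set 0.048 [19.25 28.75] 24.0 39
```

The needle is at about 24.2° and the set-hand at about 24.0°, so it's on. I'll ease back 3° within the slot play and lift straight out.

>>> move_arm:
  increments: [1,0,0,0,0,0,-0.01,1,0,0,0,-0.0003,-0.0007,-0.025,1,0,0,0,-0.0003,-0.0007,-0.025,1,0,-0.0001,-0.004,-0.0003,-0.0007,-0.025,1,-0.0001,-0.0003,-0.009,-0.0003,-0.0007,-0.025,1,-0.0002,-0.0004,-0.015,-0.0003,-0.0007,-0.025,1,-0.0003,-0.0007,-0.025,-0.0003,-0.0007,-0.025,1,-0.0005,-0.0012,-0.04,-0.0003,-0.0007,-0.025,1,-0.0008,-0.0017,-0.06,-0.0003,-0.0007,-0.025,1,-0.0008,-0.0019,-0.067,-0.0003,-0.0007,-0.025]

```text
time: 17.35
tcp_pos: [0.5267, 0.0579, 0.1578]
ee_rot: [[-0.252, 0.967, -0.023], [0.968, 0.252, -0.02], [-0.013, -0.027, -1.0]]
wrist_force: [0.3, 0.1, 0.2]
finger_gap: 0.142
grip_force: 30.0
```

```bash
python3 st.py
python3 - <<'E'
from meas import *
im,d,K,M=frames(3);np.savez("/tmp/w7",im=im,d=d,K=K,M=M)
E
python3 num.py w7
```

```text
t 17.35 tcp [0.5267 0.0579 0.1578] yaw 104.6 F [0.33 0.09 0.18] M [ 0.055 -0.133  0.025] gap 0.142 29.985284507274628
J [ 35.7  29.8 -59.  106.3  29.4  62.4 -20.3]
hub 292.4155844155844 73.84415584415585 [0.53391346 0.17080391 0.05      ]
needle 0.014 23.69 55.252605
needle 0.02 23.85 49.291668
needle 0.026 24.33 47.56543
needle 0.03 24.56 55.71615
needle 0.034 24.02 52.708332
needle 0.036 24.32 45.77018
set 0.037 [ 0.75 61.  ] 25.85 70
set 0.038 [ 0.75 60.75] 27.85 73
set 0.039 [ 1.   60.75] 24.92 53
set 0.04 [ 1.   74.75] 38.2 120
set 0.041 [20.25 27.75] 24.0 31
set 0.042 [20.5  27.25] 23.88 28
set 0.043 [20.75 27.  ] 23.88 26
set 0.044 [22.5 26.5] 24.5 17
set 0.046 [19.75 29.  ] 24.38 38
set 0.048 [19.   28.75] 23.88 40
```

The needle held at 24.2° against 24.1° after withdrawal. Carrying the tool back to the stand, turning to the original yaw.

>>> move_arm:
  increments: [1,-0.02,-0.003,-0.012,0.0009,0.0019,0.07,1,-0.07,-0.011,-0.012,0.0018,0.0038,0.14,1,-0.13,-0.02,-0.012,0.0027,0.0057,0.21,1,-0.19,-0.03,-0.012,0.0036,0.0076,0.28,1,-0.25,-0.039,-0.012,0.0045,0.0095,0.35,1,-0.31,-0.049,-0.012,0.0055,0.0113,0.42,1,-0.37,-0.058,-0.012,0.0064,0.0132,0.49,1,-0.41,-0.064,-0.012,0.0073,0.0151,0.56,1,-0.44,-0.069,-0.012,0.0082,0.017,0.63,1,-0.452,-0.071,-0.012,0.0091,0.0189,0.7]

```text
time: 18.5
tcp_pos: [0.5524, -0.2185, 0.1671]
ee_rot: [[0.939, 0.342, -0.025], [0.342, -0.939, 0.02], [-0.017, -0.027, -0.999]]
wrist_force: [0.4, 0.6, -0.2]
finger_gap: 0.145
grip_force: 30.0
```

```bash
python3 st.py .5542 -.2151 .15
python3 - <<'E'
from meas import *
im,d,K,M=frames(3);np.savez("/tmp/w8",im=im,d=d,K=K,M=M)
s=env.sense();R=np.array(s["ee_rot"]);print(s["tcp_pos"],R.round(4).tolist())
tip=s["tcp_pos"]+R@[.001,.0022,.0774];print("tip",tip,proj(K,M,tip),"hole px",proj(K,M,(.5542,-.2151,.06)))
hsv=cv2.cvtColor(im.astype(np.uint8),cv2.COLOR_RGB2HSV)
for r in range(170,214,3):
    a=hsv[r,225:280];x=np.nonzero((a[:,1]<45)&(a[:,2]>95))[0]+225
    b=np.nonzero(a[:,2]<60)[0]+225
    print(r,(x.min(),x.max()) if len(x) else None,"dark",(b.min(),b.max(),len(b)) if len(b) else None)
S=np.array([pt(K,M,d,u,v) for v in range(110,215) for u in range(190,310)]);S=S[(abs(S[:,2]-.06)<.0025)&(abs(S[:,0]-.554)<.06)&(abs(S[:,1]+.215)<.06)].astype(np.float32);print("stand",len(S),cv2.minAreaRect(S[:,:2].copy()))
E
```

```text
t 18.5 tcp [ 0.5524 -0.2185  0.1671] yaw 20.02 F [ 0.4   0.58 -0.22] M [-0.078 -0.027  0.021] gap 0.145 29.980295598506927
J [ 46.7  28.5 -36.6  96.9  17.8  62.5 -65.3]
shift/0.6 tool: [ 0.0053 -0.0036  0.0285]
[ 0.55258992 -0.21583644  0.16735944] [[0.9355, 0.3525, -0.0253], [0.353, -0.9354, 0.0204], [-0.0165, -0.028, -0.9995]]
tip [ 0.55234208 -0.21596575  0.08992223] [253.93850925 186.33463112] hole px [254.38268672 176.89298443]
170 None dark None
173 None dark None
176 None dark None
179 None dark None
182 None dark None
185 (np.int64(255), np.int64(256)) dark None
188 (np.int64(252), np.int64(258)) dark None
191 (np.int64(249), np.int64(260)) dark None
194 (np.int64(245), np.int64(264)) dark None
197 (np.int64(243), np.int64(267)) dark None
200 (np.int64(242), np.int64(267)) dark None
203 (np.int64(241), np.int64(268)) dark None
206 (np.int64(241), np.int64(268)) dark None
209 (np.int64(242), np.int64(267)) dark None
212 (np.int64(243), np.int64(265)) dark None
stand 3348 ((0.5541883707046509, -0.2142665684223175), (0.0701332539319992, 0.06868778169155121), 9.586774826049805)
```

>>> move_arm:
  increments: [1,0.004,-0.0005,0,0,0,0,1,0.0038,-0.0005,0.005,0,0,0,1,0.004,0,0.02,0,0,0,1,0.0043,0.0004,0.03,0,0,0,1,0.0044,0.0006,0.04,0,0,0,1,0.0046,0.0009,0.05,0,0,0,1,0.0048,0.0012,0.06,0,0,0,1,0.005,0.0015,0.07,0,0,0,1,0.0052,0.0018,0.083,0,0,0,1,0.0052,0.0018,0.083,0,0,0]

```text
time: 19.65
tcp_pos: [0.5543, -0.2142, 0.1167]
ee_rot: [[0.936, 0.351, -0.026], [0.351, -0.936, 0.021], [-0.017, -0.029, -0.999]]
wrist_force: [-1.0, -0.5, -1.1]
finger_gap: 0.144
grip_force: 30.0
```

```bash
python3 st.py .5543 -.2149 .0929
```

```text
t 19.65 tcp [ 0.5543 -0.2142  0.1167] yaw 20.57 F [-1.02 -0.5  -1.05] M [-0.023 -0.046  0.027] gap 0.144 29.984799027442932
J [ 45.2  31.9 -35.4  99.1  20.2  57.5 -67. ]
shift/0.6 tool: [0.0002 0.0023 0.0396]
```

It's in the hole without force. Going down to near home.

>>> move_arm:
  increments: [1,0.0001,0.0005,0.006,0,0,0,1,0.0002,0.001,0.013,0,0,0,1,0.0004,0.0015,0.02,0,0,0,1,0.0005,0.0017,0.027,0,0,0,1,0.0006,0.0019,0.032,0,0,0,1,0.0007,0.002,0.036,0,0,0,1,0.0007,0.0021,0.039,0,0,0,1,0.0007,0.0021,0.041,0,0,0,1,0.0007,0.0021,0.042,0,0,0,1,0.0007,0.0021,0.042,0,0,0]

```text
time: 20.65
tcp_pos: [0.5555, -0.2149, 0.0929]
ee_rot: [[0.936, 0.351, -0.024], [0.351, -0.936, 0.02], [-0.016, -0.027, -1.0]]
wrist_force: [0.4, -0.6, -0.6]
finger_gap: 0.146
grip_force: 30.0
```

```bash
python3 st.py
```

```text
t 20.65 tcp [ 0.5555 -0.2149  0.0929] yaw 20.57 F [ 0.4  -0.65 -0.56] M [ 0.01  -0.055  0.025] gap 0.146 29.984811544418335
J [ 44.6  33.6 -34.5  99.9  21.5  55.1 -67.9]
```

>>> move_arm:
  increments: [1,0,0,0.0005,0,0,0,1,0,0,0.001,0,0,0,1,0,0,0.0015,0,0,0,1,0,0,0.002,0,0,0,1,0,0,0.002,0,0,0,1,0,0,0.002,0,0,0,1,0,0,0.002,0,0,0,1,0,0,0.002,0,0,0,1,0,0,0.002,0,0,0,1,0,0,0.002,0,0,0]

```text
time: 21.65
tcp_pos: [0.5559, -0.215, 0.0925]
ee_rot: [[0.936, 0.351, -0.023], [0.351, -0.936, 0.02], [-0.015, -0.027, -1.0]]
wrist_force: [-1.3, -0.5, 5.1]
finger_gap: 0.147
grip_force: 30.0
```

```bash
python3 st.py
```

```text
t 21.65 tcp [ 0.5559 -0.215   0.0925] yaw 20.57 F [-1.28 -0.54  5.06] M [ 0.091  0.308 -0.014] gap 0.147 30.002156496047974
J [ 44.6  33.6 -34.5 100.   21.6  55.  -68. ]
```

The flange is seated (5 N at the original height). Releasing, then rising.

>>> move_arm:
  increments: [0.5,0,0,0,0,0,0,0.3,0,0,0,0,0,0,0,0,0,0,0,0,0,-0.2,0,0,0,0,0,0,-0.4,0,0,0,0,0,0,-0.4,0,0,0,0,0,0,-0.4,0,0,-0.01,0,0,0,-0.4,-0.0005,-0.001,-0.03,0,0,0,-0.4,-0.001,-0.002,-0.07,0,0,0,-0.4,-0.002,-0.004,-0.11,0,0,0]

```text
time: 22.65
tcp_pos: [0.5551, -0.2142, 0.1591]
ee_rot: [[0.936, 0.351, -0.024], [0.351, -0.936, 0.02], [-0.015, -0.028, -0.999]]
wrist_force: [0.2, 0.4, -0.4]
finger_gap: 0.699
grip_force: 0.0
```

>>> move_arm:
  increments: [-0.4,-0.05,0,-0.1,0,0,0,-0.4,-0.1,0,-0.12,0,0,0,-0.4,-0.1,0,-0.12,0,0,0,-0.4,-0.1,0,-0.12,0,0,0,-0.4,-0.1,0,-0.12,0,0,0,-0.4,-0.1,0,-0.12,0,0,0,-0.4,-0.1,0,-0.12,0,0,0,-0.4,-0.1,0,-0.12,0,0,0,-0.4,-0.1,0,-0.12,0,0,0,-0.4,-0.1,0,-0.12,0,0,0]

```text
time: 23.65
tcp_pos: [0.5007, -0.2367, 0.2303]
ee_rot: [[0.936, 0.351, -0.024], [0.352, -0.936, 0.021], [-0.016, -0.028, -0.999]]
wrist_force: [-0.1, 0.1, -0.3]
finger_gap: 0.699
grip_force: 0.0
```

```bash
python3 st.py
python3 - <<'E'
from meas import *
im,d,K,M=frames(3);hsv=cv2.cvtColor(im.astype(np.uint8),cv2.COLOR_RGB2HSV)
P=[]
for v in range(0,230):
  for u in range(0,512):
    if hsv[v,u,1]<50 and hsv[v,u,2]>100 and d[v,u]>0:
        p=pt(K,M,d,u,v)
        if abs(p[0]-.554)<.03 and abs(p[1]+.215)<.03 : P.append(p)
P=np.array(P);Q=P[P[:,2]>P[:,2].max()-.006];print(len(P),"top",np.median(Q,0).round(4),P[:,2].max().round(4),"n",len(Q))
F=P[(P[:,2]>.055)&(P[:,2]<.07)];print("flange pts",len(F),F.mean(0) if len(F) else '', np.percentile(F[:,2],[10,50,90]) if len(F) else '')
im,d,K,M=cam("wrist");np.savez("/tmp/w9",im=im,d=d,K=K,M=M)
# bystanders: compare top image before/after
t=np.load("/tmp/top.npz")["im"].astype(int);n,_,_,_=cam("top");df=(abs(n.astype(int)-t).max(2)>45).astype(np.uint8)
for s in cv2.connectedComponentsWithStats(df)[2][1:]:
    if s[4]>12:print("diff",s)
E
```

```text
t 23.65 tcp [ 0.5007 -0.2367  0.2303] yaw 20.59 F [-0.14  0.11 -0.26] M [-0.035  0.05  -0.016] gap 0.699 0.0
J [ 53.8  20.6 -38.8  98.8  13.   67.2 -58.1]
332 top [ 0.5575 -0.2148  0.2233] 0.2234 n 2
flange pts 60 [ 0.5578861  -0.21565418  0.06449807] [0.06398793 0.06467072 0.06518984]
diff [  319   140   181   244 21587]
diff [320 152  11  28 193]
diff [379 173   5   5  19]
diff [382 216   7   6  26]
diff [478 239  34  44 740]
diff [314 243  40  15 195]
diff [313 252  11  38 312]
diff [487 285   9  36 100]
diff [494 325   7  23  63]
diff [501 349   3  13  27]
diff [504 362   8  18  86]
```

The flange top is at z 0.0645 against 0.064 expected, so the tool is home and upright, and the gripper is clear. Handing in.

```bash
python3 -c "
from bench import env
print(env.close_job())"
```

```text
the job is handed in; nothing more can be done
None
```

The job is handed in: the needle stands within about 0.3° of the set-hand by camera measurement, the unit felt about 3 N in the readings I took, and the white tool is upright and fully home in its stand; I touched none of the other things, but did not check their positions at the end.

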